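# Stow an electrode tube in the lift-and-slide rod locker

## Robot

A 6-joint arm with a two-finger parallel gripper is mounted at the origin on the work surface. World frame = base frame: x ahead of the robot, y to its left, z up, the work surface at z = 0. Lengths are in mm, angles in rad, forces in N, time in s.
With the tool pointing down it reaches from about 325 to 850 mm from the base axis. Payload 4.4 kg.
Tool frame: the origin (TCP) lies at the very end of the fingers, on their centre line; the grasp point (between the pads) lies 19 mm behind it (r.grip_point_offset is the distance from the TCP to the grasp point, in mm); z points along the fingers, y is the direction in which the jaws open and shut (so a half turn about z gives the same grasp; the last joint's range is limited). The gripper opens to 94 mm and grips with 3 to 60 N. Pads are 16 mm wide; open, the fingers measure 119 mm over their backs; the gripper's body (75 mm by 177 mm) begins 78 mm behind the grasp point.
Start: joints at [-1.319, 0.207, 1.542, -0, 1.393, -0.15], TCP at [225.386, -528.988, 205.447] pointing down, gripper open.
Joint ranges: [-2.73, 2.73], [-0.86, 2.22], [0.23, 2.46], [-1.11, 4.25], [0.08, 2.63], [-2.82, 2.82]. Speed limits (rad/s): [2.79, 2.79, 3.14, 3.14, 3.14, 3.14].

## Interface

Orientations are given as [roll, pitch, yaw] about the fixed x, y, z axes, in that order (R = Rz(yaw) Ry(pitch) Rx(roll)).
In Python, from rig import r, imaging gives the robot as it stands.
- The arm moves only by the tool play_rows, never from a script. Its argument "series" is text: rows parted by semicolons, each of 6 numbers parted by spaces: the shift along the tool's x, y, z in m, then the turn, a rotation vector about the tool's x, y, z in rad. In form: tx ty tz rx ry rz; .... A call has 1 to 20 rows; each row is the pose to reach, as a shift and turn from the pose commanded when the call began, along the tool's axes at that moment; what a row does not reach only later rows make up. A row lasts 1/12 s, in which the tool goes at most 41.7 mm and 7.16 degrees, less where a joint would pass 70% of its speed; a pose out of reach is approached as far as the arm can. A call with a gripper value outside its range is refused whole. "grip" is the closure, from -1 (fully open) to 1 (shut), so that 0 is half open, set as the call begins (left out, the last holds). The fingers move at their own pace and stop on an object; "force" is the grip in N (left out, the last holds). Time passes only in rows, so rows that repeat a pose let the fingers close. It gives the time, the measured TCP pose, the force and the opening at its end, in the units of the state.
- r.get_obs(): the state, without advancing time (a new reading comes with each control period).
- imaging.get_image(name): name is "side" or "top" or "wrist"; returns a dict with "color" (384x512x3 uint8, red, green, blue), "fov_y" (degrees; the focal length in pixels is half the picture's height over the tangent of half this angle, whatever the lens; pixels are square), "cx", "cy" (the principal point, pixels), "D" ([k1, k2, p1, p2, k3] as OpenCV has them; the pictures are not rectified), "R" (3x3) and "t" (3): a world point X has camera coordinates R X + t. Camera axes: x right, y down, z forward; pixel columns grow to the right and rows downward; lengths in mm; the calibration is good to about 2 mm. A picture is of the moment at which its call begins. There is no depth.
- r.close_job(): hands the job in, once; it reports no verdict.
The state is a dict: "clock": time; "joint_pos": joint angles; "dq": joint speeds; "joint_efforts": joint torques, N m; "tcp_pos": TCP position; "ee_rot": TCP orientation; "ft_force": force on the tool from outside, world axes, zero at the start; "moment": the same for the moment, N m; "finger_gap": finger opening in mm.
Only numpy, scipy, OpenCV 4.12 (cv2) and the standard library are available. Lean on these libraries where they do the work, as an engineer would, in place of code of your own. Each camera call takes 0.05 s, during which the arm holds its last target. There are 200 camera calls.

## Task

Open the blue rod locker: lift its hatch out of the recess by the yellow handle and slide it fully aside onto the deck, to whichever side its hidden stop pins let it go, without forcing it. Then take the red electrode tube from its V-rest and press it down into the spring clips in the well until it snaps home, centred in the well. Leave the hatch open for the stock check, let go of everything, and do not disturb the other things on the bench.

Things in the scene. Friction and masses are not known exactly. Their poses are not given: they have to be found in the camera images.
- locker: blue steel rod locker fixed on the table, 230 (its x) x 400 (its y) x 89 mm high; origin = centre of its underside. In its middle a well, mouth 176 x 104 mm, shut by the hatch; to its +y and -y sides grey decks, surface 70 mm up, with end stops 194 mm from the middle in y. Along both x edges a channel, open inwards, runs the full length.
- channel (a point): point on the middle line at the height of the undersides of the channel lips, 84 mm up (14 mm over the decks); lip tops 89 mm up; lips cover all beyond 84 mm either side in the locker's x and keep the hatch from being lifted out
- stop_pos_y (a point): midway between the two orange stop units (26 mm blocks on the lips, tops 115 mm up), 85 mm to the +y side of the locker's middle. The units of ONE side have pins down inside the channels and block the lifted hatch after about 20 mm of travel; the other side lets it pass. Which side is blocked varies, is hidden under the lips and must be found by feel.
- stop_neg_y (a point): the same for the two stop units on the -y side; all four look alike
- hatch: aluminium plate 200 (x) x 120 (y) x 8 mm, about 0.45 kg, axes along the locker's; origin = centre of its underside. Shut, it lies in an 8 mm deep recess, underside 62 mm up, top flush, 2.5 mm play. Raised 8 mm or more it can move along the locker's y; the lips stop it at 14 mm. Slid fully aside, its centre is up to 134 mm from the locker's middle, underside resting on the deck, 70 mm up.
- hatch_grip (a point): centre of the hatch's yellow handle bar: 100 mm long along the hatch's x, 16 mm wide, 16 mm high, its centre 38 mm above the hatch's underside; 22 mm free below the bar between two feet at +-44 mm along x
- tube: red electrode tube with black end caps: round, 28 mm diameter (caps 30 mm, the last 12 mm of each end), 150 mm long along its x, about 0.18 kg; origin = its middle, on its axis. It lies in the V-rest, axis 45 mm above the table.
- v_rest: steel V-rest fixed on the table, left or right of the locker: base 130 x 50 x 12 mm, two V-blocks 48 mm either side of its middle along its x; origin = centre of its underside; the tube lies along its x
- clip_seat (a point): where the tube's middle belongs, 40 mm above the table, tube along the locker's x. At 45 mm either side in x: a saddle and two brass spring fingers, 14 mm wide, round tips 11 mm above this point, 20 mm gap. Pressing the tube straight down with about 8 to 15 N spreads them; they snap over it as it lands. Between the clips the well is free for gripper fingers; floor 34 mm below this point.
- coupon: a welded T-shaped steel test coupon, 120 x 80 x 58 mm; loose bystander, leave it alone; origin about at its middle, on the table
- chip_hammer: a chipping hammer, 200 mm; loose bystander, leave it alone; origin about at its middle, on the table
- wire_brush: a wire brush, 180 mm; loose bystander, leave it alone; origin about at its middle, on the table
- spray_can: a green spray can, 60 mm across, 160 mm tall; loose bystander, leave it alone; origin about at its middle, on the table
- flange: a steel flange ring, 100 mm across, 14 mm thick; loose bystander, leave it alone; origin about at its middle, on the table
- bar_clamp: a red bar clamp, 150 x 100 mm, lying flat; loose bystander, leave it alone; origin about at its middle, on the table
- spanner: a spanner, 200 mm; loose bystander, leave it alone; origin about at its middle, on the table
Things that resemble listed ones, but are neither listed nor needed, are in the scene too. There is more than one size of the tube; the job needs the largest.

How it is judged (in metres and radians):
On the way, in this order (a step that is already met when the one before it is completed fails the run):
1. the hatch is lifted out of its recess, in the middle of the locker (z of hatch in the frame of locker above 0.0695 m and y of hatch in the frame of locker between -0.02 and 0.02 m), for 0.1 s.
2. the hatch has been slid fully aside in its channels, clear of the well ((y of hatch in the frame of locker above 0.115 m or y of hatch in the frame of locker below -0.115 m) and z of hatch in the frame of locker between 0.067 and 0.078 m), for 0.2 s.
3. the tube is snapped into the spring clips (z of tube in the frame of clip_seat between -0.004 and 0.004 m and y of tube in the frame of clip_seat between -0.004 and 0.004 m and x of tube in the frame of clip_seat between -0.014 and 0.014 m and angle between the x axis of tube and the x axis of locker, either way round below 0.08 rad), for 0.2 s.
At the end, for the whole second after the job is handed in: Hatch level on either deck (underside 67-78 mm up), centre over 115 mm from the locker's middle; tube in the clips within 4 mm of the seat sideways and in height, 14 mm lengthwise, 0.08 rad of the locker's x; both at rest, released; no bystander moved over 30 mm (all of step 2 and all of step 3 and linear speed of each of tube, hatch below 0.02 m/s and angle between hatch's own z axis and vertical below 0.05 rad); the robot touches nothing.
It fails at once if the hatch is forced against the locker (over 80 N) (contact force between hatch and locker above 80 N).
It fails at once if another thing on the bench is disturbed (moved more than 30 mm) (distance of any of coupon, chip_hammer, wire_brush, spray_can, flange, bar_clamp, spanner from where it was at the start of the episode above 0.03 m).
It also fails if it takes over 56 s, if anything falls off the work surface, if the arm or the gripper's body presses on something with over 40 N, if the wrist force passes 120 N, or if a joint passes its speed limit or range.

## Working session

There is one attempt and no reset: what is moved stays moved. The work goes in short steps, Python scripts to look and compute and a tool call to move; the robot and the scene stay as the last step left them, time stands still between calls to the robot, and variables do not carry over. Pictures are saved under pics/ and viewed, about 8 in all and at most 12, crops included, and the job is handed in when it is done.

Besides the shell and the picture viewer there is one more tool, called after "Emit:" as name(argument=value, ...) on one line, values as JSON. play_rows: Moves the arm, as the interface text tells. Its arguments: {"type":"object","properties":{"series":{"type":"string"},"grip":{"type":"number"},"force":{"type":"number"}},"required":["series"]}

```bash
mkdir -p pics; ls; python3 - <<'E'
from rig import r, imaging
import cv2,pickle
o=r.get_obs();print(o)
for n in ["top","side"]:
    d=imaging.get_image(n);pickle.dump(d,open(f"pics/{n}0.pkl","wb"))
    cv2.imwrite(f"pics/{n}0.png",cv2.resize(d["color"][:,:,::-1],(800,600),interpolation=cv2.INTER_CUBIC))
    print(n,d["fov_y"],d["cx"],d["cy"],d["D"],d["R"],d["t"])
E
```

```text
pics
{'clock': 0.0, 'joint_pos': array([-1.31847628e+00,  2.07405582e-01,  1.54290257e+00, -1.71781219e-05,
        1.39349527e+00, -1.50481626e-01]), 'dq': array([-0.00065366, -0.00159512, -0.00069759,  0.00061788,  0.00033606,
        0.00022551]), 'joint_efforts': array([-1.70825915e-03, -3.70878589e+01, -2.81417745e+01,  6.96206396e-02,
        3.61439190e-02, -1.57076593e-04]), 'tcp_pos': array([ 225.19422017, -528.21459187,  204.32336683]), 'ee_rot': array([-3.13940434e+00, -3.14713924e-04,  4.02804372e-01]), 'ft_force': array([-0.57102306,  0.48662058, -0.26723934]), 'moment': array([ 0.00387462,  0.01766889, -0.05409381]), 'finger_gap': 94.29056319174902}
top 46.137251970089686 256.89695225653264 202.18069607774612 [0.01126783 0.         0.         0.         0.        ] [[-0.02149161 -0.99955533  0.02067018]
 [-0.99229511  0.01880308 -0.12246164]
 [ 0.12201853 -0.02314282 -0.99225798]] [   7.82366879  474.55534354 1375.38282458]
side 56.55195309144679 253.20354272031858 193.61312157472918 [-0.02163817  0.          0.          0.          0.        ] [[-0.75564989 -0.65491514 -0.00891084]
 [-0.40032898  0.47258725 -0.78511018]
 [ 0.51839169 -0.58970116 -0.61929202]] [ 372.46314628  247.65487054 1121.16781904]
```

View pics/top0.png

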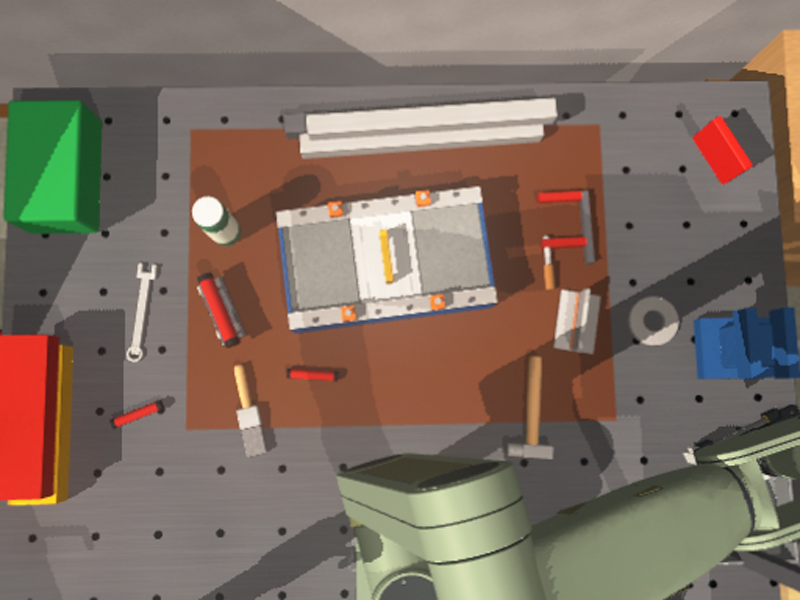

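View pics/side0.png

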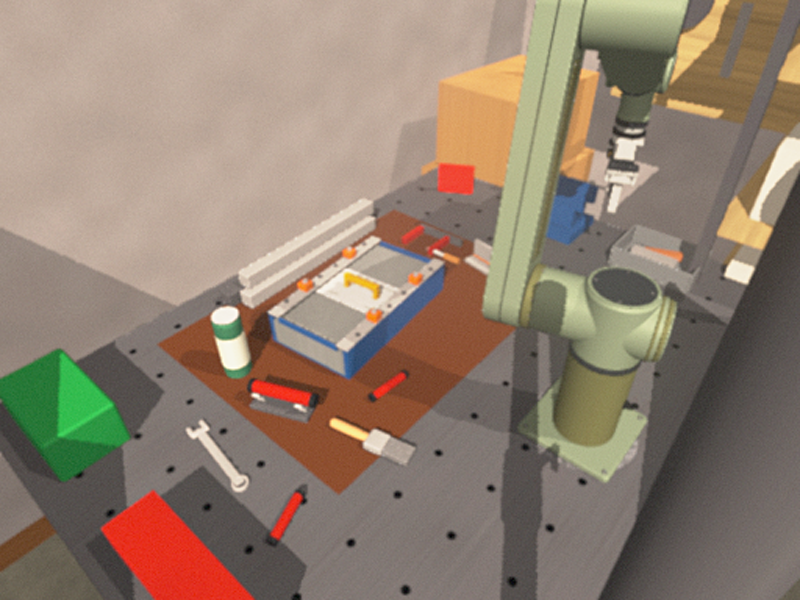

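The top view shows the locker at about (386,258) with a yellow handle at (388,255) and four orange stops. The tube candidates are (219,310) in the V-rest, (313,375) loose and small, and (138,413) loose and small. I choose (219,310). Next I measure it and check it in a crop.

```bash
cat > h.py <<'E'
import numpy as np,cv2
from rig import r,imaging
def K(d):
    f=d["color"].shape[0]/2/np.tan(np.radians(d["fov_y"])/2)
    return np.array([[f,0,d["cx"]],[0,f,d["cy"]],[0,0,1]])
def ray(d,px):
    p=cv2.undistortPoints(np.float64(px).reshape(-1,1,2),K(d),np.float64(d["D"])).reshape(-1,2)
    R=np.array(d["R"]);c=-R.T@d["t"]
    return c,np.c_[p,np.ones(len(p))]@R
def plane(d,px,z):
    c,v=ray(d,px);return c+v*((z-c[2])/v[:,2])[:,None]
def proj(d,X):
    return cv2.projectPoints(np.float64(X).reshape(-1,1,3),cv2.Rodrigues(np.array(d["R"]))[0],np.float64(d["t"]),K(d),np.float64(d["D"]))[0].reshape(-1,2)
def tri(d1,p1,d2,p2):
    c1,v1=ray(d1,p1);c2,v2=ray(d2,p2);v1=v1[0];v2=v2[0]
    s=np.linalg.lstsq(np.c_[v1,-v2],c2-c1,rcond=None)[0]
    a=c1+s[0]*v1;b=c2+s[1]*v2;return (a+b)/2,np.linalg.norm(a-b)
def blobs(d,h0,h1,s0=120,v0=60,amin=15,box=None):
    h=cv2.cvtColor(d["color"],cv2.COLOR_RGB2HSV).astype(int)
    H=(h[...,0]-h0)%180
    m=((H<=(h1-h0)%180)&(h[...,1]>=s0)&(h[...,2]>=v0)).astype(np.uint8)
    if box: k=np.zeros_like(m);k[box[1]:box[3],box[0]:box[2]]=1;m*=k
    n,l,st,c=cv2.connectedComponentsWithStats(m)
    out=[]
    for i in range(1,n):
        if st[i,4]>=amin:
            q=np.argwhere(l==i)[:,::-1].astype(np.float32)
            out.append((st[i,4],c[i],cv2.minAreaRect(q)))
    return out
E
python3 - <<'E'
from h import *
import pickle
T=pickle.load(open("pics/top0.pkl","rb"));S=pickle.load(open("pics/side0.pkl","rb"))
f=.64
print("orange top");
for d,n,bx,z in((T,"T",(170,110,330,220),0),(S,"S",(160,140,300,220),0)):
    for nm,a in (("orange",(5,18,150,120,8)),("yellow",(19,32,120,100,15))):
        for b in blobs(d,*a,box=bx): print(n,nm,b[0],b[1].round(1),plane(d,b[1],108).round(0))
for b in blobs(T,170,4,150,80,20,box=(110,160,170,230)): 
    print("tube T",b, plane(T,b[1],45).round(1)); bp=cv2.boxPoints(b[2]);print(plane(T,bp,45).round(1))
for b in blobs(S,170,4,150,80,20,box=(150,230,210,275)): print("tube S",b)
c=T["color"][110:240,110:330,::-1];cv2.imwrite("pics/crop1.png",cv2.resize(c,None,fx=3.6,fy=3.6,interpolation=cv2.INTER_CUBIC))
E
```

```text
orange top
T orange 63 [270.  126.4] [[693. -44. 108.]]
T orange 60 [214.3 133.1] [[675. 123. 108.]]
T orange 53 [279.6 193.3] [[490. -68. 108.]]
T orange 387 [321.2 208.3] [[ 443. -189.  108.]]
T orange 53 [222.9 200.5] [[472. 100. 108.]]
T orange 32 [173.  216.6] [[427. 246. 108.]]
T yellow 148 [246.7 162.8] [[583.  28. 108.]]
S orange 39 [222.9 161.7] [[684. -36. 108.]]
S orange 47 [288.7 165.1] [[ 468. -186.  108.]]
S orange 37 [294.5 175.1] [[ 410. -145.  108.]]
S orange 39 [265.4 178.5] [[481. -57. 108.]]
S orange 56 [194.3 182.3] [[667. 131. 108.]]
S orange 900 [281.3 206.5] [[337.  33. 108.]]
S orange 115 [170.2 195.4] [[673. 239. 108.]]
S orange 10 [241.5 186.1] [[517.  36. 108.]]
S orange 52 [239.1 202.3] [[461. 109. 108.]]
S yellow 130 [230.3 180.7] [[572.  38. 108.]]
tube T (np.int32(363), array([139.00826446, 197.50413223]), ((139.05059814453125, 197.55764770507812), (41.52210235595703, 8.779789924621582), 67.16634368896484)) [[493.9 359.6  45. ]]
[[548.6 397.   45. ]
 [558.8 372.4  45. ]
 [439.4 322.2  45. ]
 [429.4 346.6  45. ]]
tube S (np.int32(334), array([179.76347305, 250.70359281]), ((179.47061157226562, 250.61766052246094), (38.56315994262695, 9.216353416442871), 14.03624439239502))
```

View pics/crop1.png

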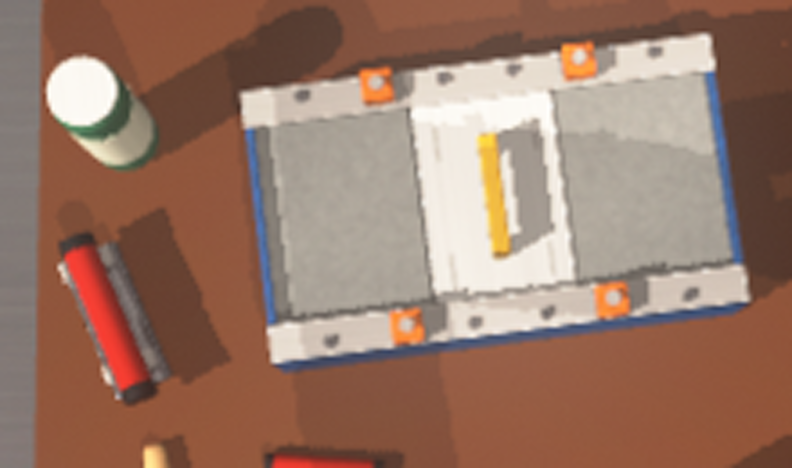

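The crop shows the V-rest tube, the largest of the three, with black caps at crop (75,240) and (135,390). The handle, at (495,195), sits centred between the four orange stops. The handle, the stop mean and the sizes agree: locker centre about (583,28), yaw about 0.11. I now move above the handle.

```bash
cat >> h.py <<'E'
from scipy.spatial.transform import Rotation as Ro
def go(x,y,z,yaw):
    o=r.get_obs();A=Ro.from_euler("xyz",o["ee_rot"]);B=Ro.from_euler("xyz",[np.pi,0,yaw])
    d=A.inv().apply(np.array([x,y,z])-o["tcp_pos"])/1000
    print("shift",d.round(4),"turn",(A.inv()*B).as_rotvec().round(3),"t",o["clock"],"pos",o["tcp_pos"].round(1),o["ee_rot"].round(3),"F",o["ft_force"].round(1),"gap",round(o["finger_gap"],1))
E
python3 - <<'E'
from h import *
import pickle
T=pickle.load(open("pics/top0.pkl","rb"));S=pickle.load(open("pics/side0.pkl","rb"))
for n,a,b in (("tube",(139,197.5),(179.6,250.7)),("handle",(246.7,162.8),(230.3,180.7)),("o1",(270,126.4),(222.9,161.7)),("o2",(214.3,133.1),(194.3,182.3)),("o3",(279.6,193.3),(265.4,178.5)),("o4",(222.9,200.5),(239.1,202.3))): print(n,tri(T,a,S,b))
go(583,28,200,.112)
E
```

```text
tube (array([492.99625238, 358.35229893,  48.2350781 ]), np.float64(1.3684986604463512))
handle (array([584.76940168,  26.94274588,  95.90012162]), np.float64(2.712424713103713))
o1 (array([695.2028683 , -45.41577703,  98.70314121]), np.float64(2.2124191788700673))
o2 (array([677.80858101, 123.37637168,  98.24527261]), np.float64(0.617197122472981))
o3 (array([490.9809434 , -68.71939926,  96.96184075]), np.float64(1.501973507255335))
o4 (array([472.30866779,  99.61960269,  96.09569694]), np.float64(2.482292351595237))
shift [ 0.5472 -0.3715  0.0053] turn [-0.002  0.     0.291] t 0.1 pos [ 225.2 -528.3  204.4] [-3.14  -0.     0.403] F [0.3 0.7 0.3] gap 93.9
```

Emit:
play_rows(series="0.547 -0.3715 0.005 0 0 0.29;0.547 -0.3715 0.005 0 0 0.29;0.547 -0.3715 0.005 0 0 0.29;0.547 -0.3715 0.005 0 0 0.29;0.547 -0.3715 0.005 0 0 0.29;0.547 -0.3715 0.005 0 0 0.29;0.547 -0.3715 0.005 0 0 0.29;0.547 -0.3715 0.005 0 0 0.29;0.547 -0.3715 0.005 0 0 0.29;0.547 -0.3715 0.005 0 0 0.29;0.547 -0.3715 0.005 0 0 0.29;0.547 -0.3715 0.005 0 0 0.29;0.547 -0.3715 0.005 0 0 0.29;0.547 -0.3715 0.005 0 0 0.29;0.547 -0.3715 0.005 0 0 0.29;0.547 -0.3715 0.005 0 0 0.29;0.547 -0.3715 0.005 0 0 0.29;0.547 -0.3715 0.005 0 0 0.29;0.547 -0.3715 0.005 0 0 0.29;0.547 -0.3715 0.005 0 0 0.29", grip=-1, force=30)

```text
clock: 1.77
tcp_pos: [582.2, 26.1, 200.1]
ee_rot: [3.141, 0.001, 0.111]
ft_force: [0.6, -0.7, 1.0]
finger_gap: 93.8
```

```bash
python3 - <<'E'
from h import *
go(583.5,27.5,81,.112)
d=imaging.get_image("wrist")
for nm,a in (("orange",(5,18,150,120,30)),("yellow",(19,32,120,100,60))):
    for b in blobs(d,*a): print(nm,b[0],b[1].round(1),b[2][1:],plane(d,b[1],108).round(1),plane(d,cv2.boxPoints(b[2]),108).round(1).tolist())
cv2.imwrite("pics/w1.png",d["color"][:,:,::-1])
E
```

```text
shift [ 0.0016 -0.0013  0.1191] turn [ 0.     0.001 -0.001] t 1.7667 pos [582.2  26.1 200.1] [3.141e+00 1.000e-03 1.110e-01] F [ 0.6 -0.7  1. ] gap 93.8
orange 702 [155.8  73.5] ((32.76689147949219, 30.41800880432129), 86.633544921875) [[676.7 122.4 108. ]] [[687.1, 136.5, 108.0], [691.2, 111.7, 108.0], [665.9, 109.3, 108.0], [661.7, 134.7, 108.0]]
orange 916 [356.6  73.4] ((33.0, 36.0), 90.0) [[695.1 -43.  108. ]] [[706.0, -27.1, 108.0], [709.3, -56.4, 108.0], [684.1, -61.8, 108.0], [680.7, -31.7, 108.0]]
orange 1524 [257.9 188.8] ((101.0, 15.0), 90.0) [[587.5  27.4 108. ]] [[631.7, 39.2, 108.0], [633.1, 26.2, 108.0], [537.6, 15.0, 108.0], [536.0, 29.3, 108.0]]
orange 305 [507. 228.] ((38.0, 12.0), 90.0) [[ 575.3 -213.2  108. ]] [[596.9, -198.1, 108.0], [598.1, -209.3, 108.0], [560.6, -222.3, 108.0], [559.3, -210.7, 108.0]]
orange 467 [337.8 288.1] ((29.0, 28.0), 90.0) [[493.2 -64.2 108. ]] [[511.0, -49.0, 108.0], [514.1, -76.6, 108.0], [481.3, -83.1, 108.0], [478.2, -54.7, 108.0]]
orange 361 [176.  289.2] ((22.0, 25.0), 90.0) [[473.8  98.1 108. ]] [[485.1, 112.5, 108.0], [487.9, 87.6, 108.0], [462.4, 86.5, 108.0], [459.5, 111.9, 108.0]]
```

View pics/w1.png

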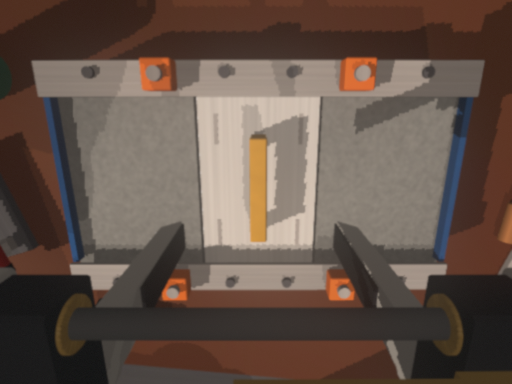

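The wrist view shows the handle at (258,189), parallel to the image columns and centred between the lips. Its box centre is (584.6, 27.4) and its yaw 0.112, which agrees with the earlier measurements. I descend and grip.

Emit:
play_rows(series="0.0024 -0.0011 0.04 0 0 0;0.0024 -0.0011 0.08 0 0 0;0.0024 -0.0011 0.1 0 0 0;0.0024 -0.0011 0.11 0 0 0;0.0024 -0.0011 0.119 0 0 0;0.0024 -0.0011 0.119 0 0 0;0.0024 -0.0011 0.119 0 0 0;0.0024 -0.0011 0.119 0 0 0")

```text
clock: 2.48
tcp_pos: [587.0, 28.1, 83.6]
ee_rot: [3.141, -0.004, 0.112]
ft_force: [0.7, 0.8, 0.2]
finger_gap: 93.7
```

Emit:
play_rows(series="0 0 0 0 0 0;0 0 0 0 0 0;0 0 0 0 0 0;0 0 0 0 0 0;0 0 0 0 0 0;0 0 0 0 0 0;0 0 0 0 0 0;0 0 0 0 0 0;0 0 0 0 0 0;0 0 0 0 0 0", grip=1, force=40)

```text
clock: 3.32
tcp_pos: [585.2, 28.6, 81.4]
ee_rot: [-3.142, 0.0, 0.113]
ft_force: [0.2, -0.1, -0.4]
finger_gap: 30.8
```

Emit:
play_rows(series="0 0 0 0 0 0;0 0 0 0 0 0;0 0 0 0 0 0;0 0 0 0 0 0;0 0 0 0 0 0;0 0 0 0 0 0")

```text
clock: 3.82
tcp_pos: [585.3, 28.3, 81.4]
ee_rot: [3.141, -0.0, 0.113]
ft_force: [-0.6, -1.5, -1.7]
finger_gap: 15.5
```

Emit:
play_rows(series="0 0 -0.002 0 0 0;0 0 -0.004 0 0 0;0 0 -0.006 0 0 0;0 0 -0.008 0 0 0;0 0 -0.010 0 0 0;0 0 -0.011 0 0 0;0 0 -0.011 0 0 0;0 0 -0.011 0 0 0;0 0 -0.011 0 0 0;0 0 -0.011 0 0 0")

```text
clock: 4.65
tcp_pos: [585.1, 28.6, 92.3]
ee_rot: [-3.142, 0.0, 0.113]
ft_force: [0.2, 0.6, -4.0]
finger_gap: 15.4
```

Emit:
play_rows(series="0 0.003 0 0 0 0;0 0.006 0 0 0 0;0 0.009 0 0 0 0;0 0.012 0 0 0 0;0 0.014 0 0 0 0;0 0.016 0 0 0 0;0 0.017 0 0 0 0;0 0.018 0 0 0 0;0 0.019 0 0 0 0;0 0.020 0 0 0 0;0 0.020 0 0 0 0")

```text
clock: 5.57
tcp_pos: [587.5, 8.6, 92.5]
ee_rot: [3.141, -0.0, 0.113]
ft_force: [0.1, 0.9, -3.8]
finger_gap: 15.8
```

Emit:
play_rows(series="0 0.0005 0 0 0 0;0 0.001 0 0 0 0;0 0.0015 0 0 0 0;0 0.002 0 0 0 0;0 0.0025 0 0 0 0;0 0.003 0 0 0 0")

```text
clock: 6.07
tcp_pos: [587.8, 6.3, 92.5]
ee_rot: [-3.14, 0.0, 0.113]
ft_force: [-0.8, 2.3, -2.4]
finger_gap: 15.8
```

Emit:
play_rows(series="0 0.0005 0 0 0 0;0 0.001 0 0 0 0;0 0.0015 0 0 0 0;0 0.002 0 0 0 0")

```text
clock: 6.4
tcp_pos: [587.8, 6.2, 92.8]
ee_rot: [-3.137, -0.0, 0.113]
ft_force: [-1.7, 7.4, -0.0]
finger_gap: 15.7
```

The -y side is blocked: the hatch stalls after 22.6 mm and the force rises to 7 N. I go to +y, with care past the possible pin spot.

Emit:
play_rows(series="0 -0.005 0 0 0 0;0 -0.01 0 0 0 0;0 -0.015 0 0 0 0;0 -0.02 0 0 0 0;0 -0.025 0 0 0 0;0 -0.03 0 0 0 0;0 -0.034 0 0 0 0;0 -0.038 0 0 0 0;0 -0.041 0 0 0 0;0 -0.044 0 0 0 0;0 -0.046 0 0 0 0;0 -0.048 0 0 0 0;0 -0.049 0 0 0 0;0 -0.05 0 0 0 0;0 -0.051 0 0 0 0;0 -0.052 0 0 0 0")

```text
clock: 7.73
tcp_pos: [582.2, 55.3, 92.5]
ee_rot: [3.142, -0.0, 0.113]
ft_force: [0.5, 0.2, -4.2]
finger_gap: 15.7
```

Emit:
play_rows(series="0 -0.001 0 0 0 0;0 -0.002 0 0 0 0;0 -0.003 0 0 0 0;0 -0.003 0 0 0 0")

```text
clock: 8.07
tcp_pos: [581.8, 58.6, 92.5]
ee_rot: [-3.141, 0.0, 0.113]
ft_force: [0.3, 1.0, -3.8]
finger_gap: 15.5
```

Emit:
play_rows(series="0 -0.006 0 0 0 0;0 -0.012 0 0 0 0;0 -0.018 0 0 0 0;0 -0.024 0 0 0 0;0 -0.03 0 0 0 0;0 -0.036 0 0 0 0;0 -0.042 0 0 0 0;0 -0.048 0 0 0 0;0 -0.054 0 0 0 0;0 -0.06 0 0 0 0;0 -0.066 0 0 0 0;0 -0.072 0 0 0 0;0 -0.078 0 0 0 0;0 -0.084 0 0 0 0;0 -0.088 0 0 0 0;0 -0.092 0 0 0 0;0 -0.095 0 0 0 0;0 -0.097 0 0 0 0;0 -0.097 0 0 0 0;0 -0.097 0 0 0 0")

```text
clock: 9.73
tcp_pos: [570.9, 154.7, 92.4]
ee_rot: [3.141, 0.0, 0.113]
ft_force: [-0.3, -0.5, -3.7]
finger_gap: 15.4
```

Emit:
play_rows(series="0 0 0.001 0 0 0;0 0 0.002 0 0 0;0 0 0.0025 0 0 0;0 0 0.003 0 0 0;0 0 0.003 0 0 0;0 0 0.003 0 0 0")

```text
clock: 10.23
tcp_pos: [571.0, 154.7, 89.4]
ee_rot: [3.142, -0.0, 0.113]
ft_force: [0.2, -0.5, -3.2]
finger_gap: 14.9
```

Emit:
play_rows(series="0 0 0 0 0 0;0 0 0 0 0 0;0 0 0 0 0 0;0 0 0 0 0 0;0 0 0 0 0 0;0 0 0 0 0 0;0 0 0 0 0 0;0 0 -0.02 0 0 0;0 0 -0.05 0 0 0;0 0 -0.09 0 0 0;0 0 -0.12 0 0 0;0 0 -0.12 0 0 0;0 0 -0.12 0 0 0", grip=-1)

```text
clock: 11.32
tcp_pos: [572.8, 155.0, 212.6]
ee_rot: [-3.142, -0.006, 0.113]
ft_force: [-0.9, -0.5, 0.1]
finger_gap: 93.8
```

```bash
python3 - <<'E'
from h import *
go(493.5,359,210,.40)
E
```

```text
shift [-0.0559 -0.2116  0.0022] turn [ 0.001 -0.006 -0.287] t 11.3167 pos [572.8 155.  212.6] [-3.142 -0.006  0.113] F [-0.9 -0.5  0.1] gap 93.8
```

Emit:
play_rows(series="-0.0555 -0.2115 0.002 0 0 -0.287;-0.0555 -0.2115 0.002 0 0 -0.287;-0.0555 -0.2115 0.002 0 0 -0.287;-0.0555 -0.2115 0.002 0 0 -0.287;-0.0555 -0.2115 0.002 0 0 -0.287;-0.0555 -0.2115 0.002 0 0 -0.287;-0.0555 -0.2115 0.002 0 0 -0.287;-0.0555 -0.2115 0.002 0 0 -0.287;-0.0555 -0.2115 0.002 0 0 -0.287;-0.0555 -0.2115 0.002 0 0 -0.287")

```text
clock: 12.15
tcp_pos: [492.7, 356.8, 206.9]
ee_rot: [3.141, 0.001, 0.397]
ft_force: [-0.7, -0.0, 0.8]
finger_gap: 94.0
```

```bash
python3 - <<'E'
from h import *
d=imaging.get_image("wrist")
for b in blobs(d,170,4,150,60,100): 
    bp=cv2.boxPoints(b[2]);print(b[0],b[1].round(1),b[2][1:],plane(d,b[1],52).round(1),plane(d,bp,50).round(1).tolist())
T=imaging.get_image("top");a=d["color"];b=T["color"][90:250,100:340]
b=cv2.resize(b,(576,384),interpolation=cv2.INTER_CUBIC)
im=np.hstack([a,b]);cv2.imwrite("pics/w2.png",cv2.resize(im,(800,282),interpolation=cv2.INTER_AREA)[:,:,::-1])
go(493.5,359,26,.40)
E
```

```text
2627 [257.8 176.1] ((112.0, 24.0), 90.0) [[495.  358.8  52. ]] [[545.3, 393.6, 50.0], [555.2, 369.9, 50.0], [436.6, 318.8, 50.0], [425.6, 345.0, 50.0]]
850 [ 85.4 257.6] ((65.29788208007812, 13.220993995666504), 2.2025980949401855) [[321.6 512.   52. ]] [[297.4, 548.1, 50.0], [315.3, 551.3, 50.0], [342.8, 477.5, 50.0], [325.2, 473.3, 50.0]]
561 [334.2 297.9] ((48.746280670166016, 14.310833930969238), 26.56505012512207) [[387.6 210.   52. ]] [[378.9, 236.6, 50.0], [398.5, 237.2, 50.0], [391.5, 172.2, 50.0], [371.3, 170.8, 50.0]]
shift [ 0.0014 -0.0015  0.1813] turn [ 0.     0.    -0.003] t 12.25 pos [492.8 357.1 207.3] [3.141 0.    0.397] F [-0.2  0.1  0.2] gap 94.0
```

View pics/w2.png

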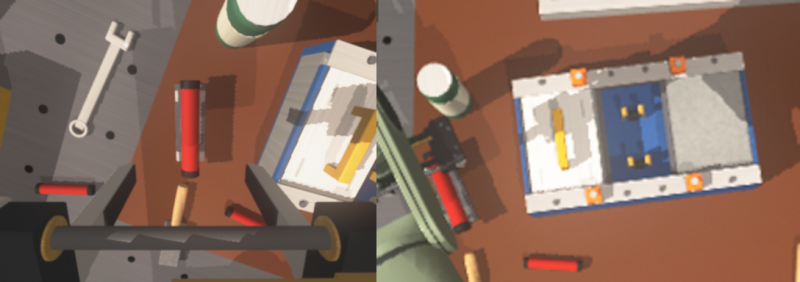

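The wrist view shows the tube upright at (189,130), centred between the jaws. The top view shows the hatch aside on the +y deck and the well open, with brass clips at (633,112) and (637,160). I descend onto the tube.

Emit:
play_rows(series="0 -0.001 0.04 0 0 0;0 -0.001 0.08 0 0 0;0 -0.001 0.12 0 0 0;0 -0.001 0.145 0 0 0;0 -0.001 0.16 0 0 0;0 -0.001 0.172 0 0 0;0 -0.001 0.18 0 0 0;0 -0.001 0.181 0 0 0;0 -0.001 0.181 0 0 0;0 -0.001 0.181 0 0 0", force=30)

```text
clock: 13.08
tcp_pos: [493.0, 360.1, 28.0]
ee_rot: [-3.141, -0.003, 0.4]
ft_force: [0.1, 1.1, 0.8]
finger_gap: 93.8
```

Emit:
play_rows(series="0 0 0 0 0 0;0 0 0 0 0 0;0 0 0 0 0 0;0 0 0 0 0 0;0 0 0 0 0 0;0 0 0 0 0 0;0 0 0 0 0 0;0 0 0 0 0 0;0 0 0 0 0 0;0 0 0 0 0 0;0 0 0 0 0 0;0 0 0 0 0 0;0 0 0 0 0 0;0 0 0 0 0 0", grip=1, force=35)

```text
clock: 14.25
tcp_pos: [492.5, 357.3, 26.6]
ee_rot: [3.138, 0.001, 0.4]
ft_force: [1.5, -5.0, 1.8]
finger_gap: 26.5
```

Emit:
play_rows(series="0 0 -0.01 0 0 0;0 0 -0.03 0 0 0;0 0 -0.06 0 0 0;0 0 -0.1 0 0 0;0 0 -0.14 0 0 0;0 0 -0.174 0 0 0;0 0 -0.174 0 0 0;0 0 -0.174 0 0 0;0 0 -0.174 0 0 0")

```text
clock: 15.0
tcp_pos: [490.5, 359.3, 199.2]
ee_rot: [-3.141, 0.002, 0.4]
ft_force: [-0.1, -0.1, -2.4]
finger_gap: 27.3
```

```bash
python3 - <<'E'
from h import *
go(584.5,27.5,195,.112)
T=imaging.get_image("top")
# brass/saddle in well: yellow blobs near the well
for b in blobs(T,15,32,80,100,4,box=(225,130,270,200)): print(b[0],b[1].round(1),plane(T,b[1],49).round(1))
d=imaging.get_image("wrist")
for b in blobs(d,170,4,150,60,300): print(b[0],b[1].round(1),b[2])
E
```

```text
shift [-0.0426  0.3422  0.0043] turn [0.    0.002 0.288] t 15.0 pos [490.5 359.3 199.2] [-3.141e+00  2.000e-03  4.000e-01] F [-0.1 -0.1 -2.4] gap 27.3
18 [240.2 153.2] [[626.5  47.4  49. ]]
18 [249.5 152. ] [[629.9  18.3  49. ]]
19 [243.5 181.2] [[538.3  38.7  49. ]]
18 [253.3 180.3] [[540.4   8.4  49. ]]
8369 [258.4 220.8] ((258.5, 223.0), (168.0, 53.0), 90.0)
901 [ 83.5 258.5] ((83.60398864746094, 258.50433349609375), (67.27495574951172, 13.613187789916992), 2.385944128036499)
609 [257.9 347.5] ((258.5, 348.5), (17.0, 43.0), 90.0)
```

Emit:
play_rows(series="-0.0427 0.3415 0.004 0 0 0.289;-0.0427 0.3415 0.004 0 0 0.289;-0.0427 0.3415 0.004 0 0 0.289;-0.0427 0.3415 0.004 0 0 0.289;-0.0427 0.3415 0.004 0 0 0.289;-0.0427 0.3415 0.004 0 0 0.289;-0.0427 0.3415 0.004 0 0 0.289;-0.0427 0.3415 0.004 0 0 0.289;-0.0427 0.3415 0.004 0 0 0.289;-0.0427 0.3415 0.004 0 0 0.289;-0.0427 0.3415 0.004 0 0 0.289;-0.0427 0.3415 0.004 0 0 0.289;-0.0427 0.3415 0.004 0 0 0.289;-0.0427 0.3415 0.004 0 0 0.289;-0.0427 0.3415 0.004 0 0 0.289")

```text
clock: 16.35
tcp_pos: [584.9, 29.8, 196.4]
ee_rot: [-3.141, 0.0, 0.113]
ft_force: [0.1, -0.2, -2.2]
finger_gap: 27.2
```

```bash
python3 - <<'E'
from h import *
go(584.2,27.8,70,.110)
d=imaging.get_image("wrist");o=r.get_obs()
for b in blobs(d,170,4,150,60,1000): 
    bp=cv2.boxPoints(b[2]);z=o["tcp_pos"][2]+19
    p=plane(d,bp,z);print(b[2],z,p.round(1).tolist(),p.mean(0))
cv2.imwrite("pics/w3.png",d["color"][:,:,::-1])
E
```

```text
shift [-0.0009  0.0019  0.1264] turn [-0.     0.     0.003] t 16.35 pos [584.9  29.8 196.4] [-3.141  0.     0.113] F [ 0.1 -0.2 -2.2] gap 27.2
((257.4999694824219, 222.99996948242188), (167.99996948242188, 48.99999237060547), 90.0) 215.5328272354139 [[645.6, 49.9, 215.5], [648.4, 24.7, 215.5], [548.3, 11.3, 215.5], [544.9, 40.9, 215.5]] [596.79796315  31.70554161 215.53282724]
```

View pics/w3.png

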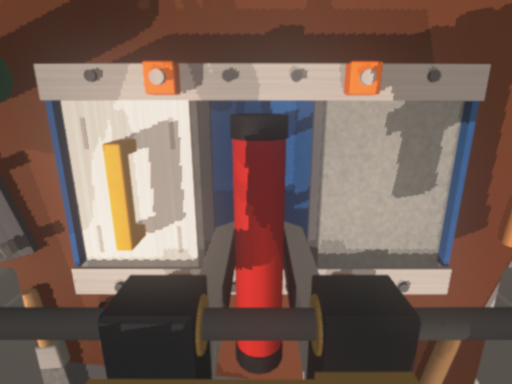

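The tube sits upright between the jaws at columns 232–285, rows 115–370. It is parallel to the tool x, its far red end is about 63 mm from the grasp centre (so it is centred), and it lies over the open well. I descend in stages.

Emit:
play_rows(series="-0.001 0.002 0.03 0 0 0.002;-0.001 0.002 0.06 0 0 0.002;-0.001 0.002 0.09 0 0 0.002;-0.001 0.002 0.11 0 0 0.002;-0.001 0.002 0.125 0 0 0.002;-0.001 0.002 0.131 0 0 0.002;-0.001 0.002 0.131 0 0 0.002;-0.001 0.002 0.131 0 0 0.002;-0.001 0.002 0.131 0 0 0.002", force=50)

```text
clock: 17.15
tcp_pos: [585.9, 26.3, 67.2]
ee_rot: [3.141, -0.003, 0.109]
ft_force: [0.5, 0.5, -1.7]
finger_gap: 27.2
```

```bash
python3 - <<'E'
from h import *
go(584.2,27.8,21,.110)
E
```

```text
shift [-0.0017 -0.0017  0.0462] turn [ 0.001 -0.003 -0.001] t 17.15 pos [585.9  26.3  67.2] [ 3.141e+00 -3.000e-03  1.090e-01] F [ 0.5  0.5 -1.7] gap 27.2
```

Emit:
play_rows(series="0 0 0 0 0 0;0 0 0 0 0 0;0 0 0 0 0 0;0 0 0 0 0 0")

```text
clock: 17.48
tcp_pos: [584.8, 26.3, 66.1]
ee_rot: [3.141, -0.001, 0.109]
ft_force: [0.2, -0.4, -1.6]
finger_gap: 26.7
```

```bash
python3 - <<'E'
from h import *
go(584.2,27.8,21,.110)
E
```

```text
shift [-0.0005 -0.0016  0.0451] turn [ 0.    -0.001 -0.001] t 17.4833 pos [584.8  26.3  66.1] [ 3.141e+00 -1.000e-03  1.090e-01] F [ 0.2 -0.4 -1.6] gap 26.7
```

Emit:
play_rows(series="0 -0.0016 0.004 0 0 0;0 -0.0016 0.01 0 0 0;0 -0.0016 0.015 0 0 0;0 -0.0016 0.02 0 0 0;0 -0.0016 0.023 0 0 0;0 -0.0016 0.026 0 0 0;0 -0.0016 0.028 0 0 0;0 -0.0016 0.03 0 0 0;0 -0.0016 0.032 0 0 0;0 -0.0016 0.034 0 0 0")

```text
clock: 18.32
tcp_pos: [588.1, 27.5, 35.3]
ee_rot: [3.14, -0.007, 0.109]
ft_force: [-0.4, 0.3, 12.5]
finger_gap: 27.1
```

Emit:
play_rows(series="0 0 0.002 0 0 0;0 0 0.004 0 0 0;0 0 0.006 0 0 0;0 0 0.008 0 0 0;0 0 0.0095 0 0 0;0 0 0.0105 0 0 0;0 0 0.011 0 0 0;0 0 0.011 0 0 0;0 0 0.011 0 0 0")

```text
clock: 19.07
tcp_pos: [584.4, 27.5, 21.3]
ee_rot: [3.141, 0.0, 0.109]
ft_force: [-1.8, -0.5, 7.6]
finger_gap: 26.8
```

Emit:
play_rows(series="0 0 0.001 0 0 0;0 0 0.002 0 0 0;0 0 0.002 0 0 0;0 0 0.002 0 0 0")

```text
clock: 19.4
tcp_pos: [584.5, 27.5, 21.2]
ee_rot: [3.141, 0.0, 0.109]
ft_force: [-5.1, -1.5, 17.3]
finger_gap: 26.9
```

The tube is firm on the saddle: it no longer moves and the force rises. I relax, open partly inside the well and rise.

Emit:
play_rows(series="0 0 -0.002 0 0 0;0 0 -0.002 0 0 0;0 0 -0.002 0 0 0;0 0 -0.002 0 0 0;0 0 -0.002 0 0 0;0 0 -0.002 0 0 0;0 0 -0.002 0 0 0;0 0 -0.002 0 0 0;0 0 -0.002 0 0 0;0 0 -0.002 0 0 0", grip=-0.2)

```text
clock: 20.23
tcp_pos: [584.3, 27.9, 20.4]
ee_rot: [-3.142, 0.0, 0.109]
ft_force: [0.0, 0.1, -0.5]
finger_gap: 56.4
```

Emit:
play_rows(series="0 0 -0.01 0 0 0;0 0 -0.03 0 0 0;0 0 -0.06 0 0 0;0 0 -0.1 0 0 0;0 0 -0.14 0 0 0;0 0 -0.18 0 0 0;0 0 -0.18 0 0 0;0 0 -0.18 0 0 0;0 0 -0.18 0 0 0;0 0 -0.18 0 0 0;0 0 -0.18 0 0 0")

```text
clock: 21.15
tcp_pos: [582.7, 28.0, 198.1]
ee_rot: [-3.141, 0.004, 0.109]
ft_force: [-0.4, -0.2, -0.4]
finger_gap: 56.5
```

```bash
python3 - <<'E'
from h import *
d=imaging.get_image("wrist");T=imaging.get_image("top")
for b in blobs(d,170,4,150,60,500): 
    p=plane(d,cv2.boxPoints(b[2]),42);print(b[2],p.round(1).tolist(),p.mean(0).round(1))
for b in blobs(T,170,4,150,60,100,box=(170,110,330,220)): print("top",b[1],plane(T,b[1],48))
for b in blobs(d,8,32,150,100,300): print("hue",b[0],b[1].round(),plane(d,b[1],114).round(1))
go(584,28,200,.11)
a=d["color"];b=cv2.resize(T["color"][90:250,100:340],(576,384),interpolation=cv2.INTER_CUBIC)
cv2.imwrite("pics/w4.png",cv2.resize(np.hstack([a,b]),(800,282),interpolation=cv2.INTER_AREA)[:,:,::-1])
E
```

```text
((259.0, 175.5), (113.0, 24.0), 90.0) [[645.3, 47.6, 42.0], [648.1, 22.2, 42.0], [519.1, 6.8, 42.0], [516.1, 34.9, 42.0]] [582.2  27.9  42. ]
top [246.31034483 166.68965517] [[583.79704381  29.11605967  48.        ]]
hue 589 [21.  8.] [[713.3 225.7 114. ]]
hue 1987 [453.  11.] [[ 746.7 -103.7  114. ]]
hue 787 [158.  73.] [[677.1 119.9 114. ]]
hue 960 [360.  73.] [[694.7 -41.1 114. ]]
hue 2284 [503. 191.] [[ 612.1 -188.1  114. ]]
hue 1598 [116. 193.] [[572.8 154.9 114. ]]
shift [ 0.0009  0.0001 -0.0015] turn [-0.001  0.004 -0.001] t 21.25 pos [583.1  28.  198.5] [-3.141  0.004  0.109] F [0.  0.2 0.2] gap 56.5
```

View pics/w4.png

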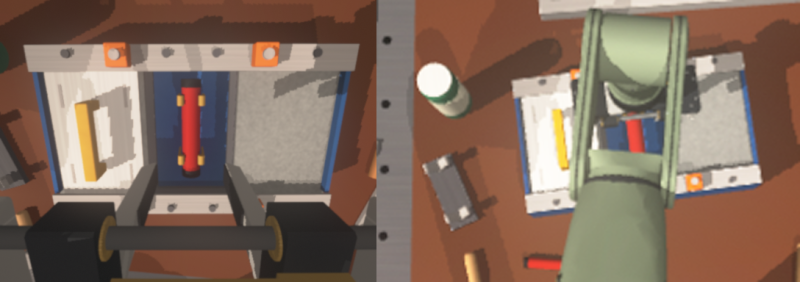

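The tube sits in both clips, at (190,127) in the left half. Its centre is (582–584, 28) against the seat at (584, 28). The hatch lies flat on the +y deck with its handle at about (572,155), 127 mm from the middle. The gripper is empty and clear.

```bash
python3 -c "
from rig import r
print(r.close_job())"
```

```text
the job is handed in; nothing more can be done
None
```

The job is handed in after about 21 s of the 56 s allowed; no verdict was reported.

- **Hatch:** I lifted it 11 mm and felt it stop on the -y side after about 22.6 mm, at about 7 N. I then slid it to the +y side, lowered it onto the deck and let go. The last picture puts its centre about 127 mm from the middle, against the required 115 mm.
- **Tube:** I pressed the large red tube into the clips, with about 12.5 N read partway down. A further push to 17 N did not move it, so it is on the saddle. The last wrist picture puts its centre about 2 mm along and under 1 mm across from the seat, and its direction within about 0.01 rad.
- **Clearances:** The gripper is empty and clear of everything at 198 mm up. The things visible in the last pictures look undisturbed, but I did not measure each bystander.
- **Small disagreement:** The top and wrist views differ by 1 to 2 mm on the tube's position, which is within the calibration error.

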